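Take the filter slider from its holder and latch it in the inspection rest

TASK

Take the long metal filter slider out of its storage holder: raise its free end over the lip and draw it out endwise from the covered pocket. Lay it in the inspection rest with the end that came out of the pocket pushed up against the end stop, then swing the latch fully down over it. Leave the other things on the desk where they are.

Things in the scene. Friction and masses are not known exactly. Their poses are not given: they have to be found in the camera images.
- slider_center (a point): Centre (half-way up) of the loose filter slider: a flat aluminium bar 30 (x) x 190 (y) x 8 (z) mm, about 0.11 kg, with three flush round windows. y runs along it from the tail (in the pocket) to the free front end (five dark lines on top); z is up. Clear to grasp across its 30 mm width 25 to 80 mm before the front end.
- slider_front (a point): Middle of the slider's front end face (95 mm along +y from its centre).
- slider_tail (a point): Middle of the slider's tail end face (95 mm along -y from its centre); it lies in the covered pocket at the start and goes against the end stop of the rest.
- holder: Fixed grey storage holder, 52 x 214 mm, 55 mm high; origin at the centre of its underside, on the desk; y along its length, from pocket to lip. The slider lies in it along y, underside 34 mm above the desk. Between pocket and front support (20 mm wide, y 74 to 98, top z 34 mm) the slider spans free above a 6 mm base plate.
- pocket_mouth (a point): Middle of the lower edge of the pocket's open mouth, on its floor (holder y = -22, z = 34 mm). Inside, the pocket is 36 mm wide, 17 mm high (9 mm over the slider) and 76 mm deep (back wall at holder y = -98). With the tail on the floor at the back the slider can tilt up to about 0.11 rad, front end up. Its tail is free after about 76 mm of drawing.
- lip_top (a point): Middle of the top of the lip before the slider's front end: lip 20 mm wide (x), y = +98 to +104 mm of the holder, top z = 44 mm, 10 mm above the slider's underside. About 0.06 rad of tilt clears it. Drawing the slider along its own tilted line keeps it clear of lip and roof. Axes as the holder's.
- rest: Fixed metal inspection rest; origin on the desk below the middle of a slider lying home in it; y along the slider, away from the end stop. Two cradles open at the top, y = -95 to -50 and -12 to +12 mm: floor z = 34, about 34 mm between the walls at the floor, flaring outward to their tops at about z = 43 mm. Home: slider underside at z = 34, its front end overhanging to y = +95 mm.
- end_stop (a point): Point on the plain face of the rest's end stop which the slider's tail face meets, at mid-thickness of the slider: rest y = -95, z = 38 mm. The stop's top is at z = 48 mm. Axes as the rest's.
- latch_hinge (a point): Point on the latch's hinge axis (parallel to the rest's y) on the rest's +x side, between the cradles: rest x = 29, y = -30, z = 40 mm. Axes as the rest's.
- latch_tip (a point): Centre of the black paddle (9 mm thick, 26 wide, 14 long) at the end of the latch's steel arm (16 wide, 6 thick): 55 mm from the hinge along the arm and 8 mm to the arm's outer side (+x of the rest when upright, upper side when closed). The paddle ends 62 mm from the hinge, about 104 mm above the desk when open.
- latch (a joint): Latch angle, rad: 0 = arm upright (open), -0.25 = leaning outward to +x of the rest, its limit; grows as the arm swings over to the -x side and down; 1.57 = closed, arm level over the slider with 1.5 mm to spare. Stays where left; needs 0.04 N m (1 N at the paddle). Cannot close if the slider is not down in the cradles.
- objective_can: loose screw canister for an objective, black cap on a white body, 34 mm diameter, 56 mm tall; origin at the centre of its underside
- petri: loose petri dish with lid, 60 mm diameter, 16 mm high; origin at the centre of its underside
- timer: loose small white lab timer, 62 x 66 x 20 mm; origin at the centre of its underside
- case: loose flat black micrometer case, 44 x 92 x 14 mm; origin at the centre of its underside

How it is judged:
On the way, in this order (a step that is already met when the one before it is completed fails the run):
1. the slider's front end is raised above the lip while its tail is still inside the pocket (z of slider_front in the frame of holder above 0.0475 m and y of slider_tail in the frame of holder below -0.04 m and x of slider_tail in the frame of holder between -0.02 and 0.02 m), for 0.1 s.
2. the slider lies in the rest, tail against the end stop, with the latch still open (y of slider_tail in the frame of rest between -0.099 and -0.091 m and x of slider_center in the frame of rest between -0.004 and 0.004 m and z of slider_center in the frame of rest between 0.035 and 0.041 m and angle between the y axis of slider_center and the y axis of rest, either way round below 0.06 rad and angle between slider_center's own z axis and vertical below 0.05 rad and value of joint latch below 0.7 rad), for 0.2 s.
At the end, for the whole second after the job is handed in: The slider lies at rest, down in both cradles of the rest (centre within 3 mm of its home height and 4 mm sideways, within 0.06 rad of the rest's line), tail within 4 mm of the end stop, and the latch is closed over it (joint above 1.48 rad) (y of slider_tail in the frame of rest between -0.099 and -0.091 m and x of slider_center in the frame of rest between -0.004 and 0.004 m and z of slider_center in the frame of rest between 0.035 and 0.041 m and angle between the y axis of slider_center and the y axis of rest, either way round below 0.06 rad and angle between slider_center's own z axis and vertical below 0.05 rad and value of joint latch above 1.48 rad and linear speed of slider below 0.01 m/s); the robot touches nothing.
It fails at once if the objective can is moved more than 3 cm (distance of objective_can from where it was at the start of the episode above 0.03 m).
It fails at once if the petri is moved more than 3 cm (distance of petri from where it was at the start of the episode above 0.03 m).
It fails at once if the timer is moved more than 3 cm (distance of timer from where it was at the start of the episode above 0.03 m).
It fails at once if the case is moved more than 3 cm (distance of case from where it was at the start of the episode above 0.03 m).
It also fails if it takes over 54 s, if anything falls off the work surface, if the arm or the gripper's body presses on something with over 40 N, if the wrist force passes 120 N, or if a joint passes its speed limit or range.

ROBOT

A 6-joint arm with a two-finger parallel gripper is mounted at the origin on a cart in front of the work surface, level with it; the furniture and walls round the work are solid. World frame = base frame: x ahead of the robot, y to its left, z up, the work surface at z = 0. Lengths are in m, angles in rad, forces in N, time in s.
With the tool pointing down it reaches from about 0.35 to 0.925 m from the base axis. Payload 6.4 kg.
Tool frame: the origin (TCP) lies midway between the tips of the shut fingers; the grasp point (between the pads) lies bot.hold_point_z behind it (bot.hold_point_z is the distance from the TCP to the grasp point, in m); z points along the fingers, y is the line along which they close (so a half turn about z gives the same grasp; the last joint's range is limited). The gripper opens to 85 mm and grips with 20 to 120 N. Pads are 22 mm wide; open, the fingers measure 114 mm over their backs; the gripper's body (76 mm by 85 mm) begins 54 mm behind the grasp point. The pads swing forward as they close: fully open they stand 13 mm farther back than shut.
Start: joints at [1, 0.245, 1.558, -0, 1.339, -0.174], TCP at [0.251, 0.6, 0.231] pointing down, gripper open.
Joint ranges: [-3.13, 3.13], [-1.02, 2.26], [0.13, 2.54], [-0.95, 4.09], [0.21, 2.88], [-2.74, 2.74]. Speed limits (rad/s): [2.57, 2.57, 3.14, 3.14, 3.14, 3.14].

INTERFACE

Orientations are given as a rotation vector (axis times angle).
In Python, from station import bot gives the robot as it stands. The module is installed in compiled form; this text tells all that it offers.
- The arm moves only by the shell command python3 -m crank 'ROWS'. ROWS is JSON, a list of rows, each a list of 7 numbers: the closure, from 0 (fully open) to 1 (shut), then the shift along the world's x, y, z in m, then the turn, a rotation vector about the world's x, y, z in rad. In form: [[jaw, x, y, z, ax, ay, az], ...]. A call has 1 to 10 rows; each row is the pose to reach, as a shift and turn from the pose commanded when the call began; what a row does not reach only later rows make up. A row lasts 1/12 s, in which the tool goes at most 41.7 mm and 7.16 degrees, less where a joint would pass 70% of its speed; a pose out of reach is approached as far as the arm can. A call with a gripper value outside its range is refused whole. The fingers move at their own pace and stop on an object; the grip force is fixed at half the most. Time passes only in rows, so rows that repeat a pose let the fingers close. It gives the time, the measured TCP pose, the force, the opening and the grip force at its end, in the units of the state.
- bot.read_state(): the state, without advancing time (a new reading comes with each control period).
- bot.camera(name): name is "side" or "top" or "wrist"; returns (picture, depth): 420x560x3 uint8, blue, green, red; 420x560 float32, m along the optical axis (not along the pixel's ray), 0 where there is no reading.
- bot.camera_info(name): a dict with "K" (3x3 intrinsics, pixels), "pose" (4x4, takes a point from camera to world coordinates). Camera axes: x right, y down, z forward; pixel columns grow to the right and rows downward; lengths in m; the calibration is good to about 2 mm. The wrist camera is an equidistant fisheye: a pixel r from the principal point sees the ray r / f radians off the axis. A picture is of the moment at which its call begins: read the wrist's pose just before it. camera_info takes no time and is no camera call; for the wrist camera it gives the pose at the moment of the call.
- bot.job_done(): hands the job in; it is judged then, once.
Trained networks look in the newest picture that a camera, given by its name, has taken for a name from the list of things; names that differ only in an ending like _2 or _b are one class to them, and where a whole thing is asked for, a point or a joint stands for the part that bears it (a point fixed in the world has none). Each returns a list of dicts, best first, with "confidence" (0 to 1); they miss things now and then, are a little off and sometimes report something else, mostly with a low value. They report only what shows in the picture. A call takes as long as a camera call.
- bot.look_for(camera, query): "position" ([x, y, z] in m, in world coordinates, good to about 4 mm: the middle of the surface that is visible of it).
The state is a dict: "time": time; "joint_positions": joint angles; "dq": joint speeds; "joint_efforts": joint torques, N m; "ee_pos": TCP position; "ee_rot": TCP orientation; "ft_force": force on the tool from outside, world axes, zero at the start; "ft_torque": the same for the moment, N m; "grip_width": opening from 0.0 (shut) to 1.0 (fully open); "gripper_force": force on a finger pad.
Only numpy, scipy, OpenCV 4.12 (cv2) and the standard library are available. Lean on these libraries where they do the work, as an engineer would, in place of code of your own. Each camera call takes 0.05 s, during which the arm holds its last target. There are 200 camera calls.

## Working session

There is one attempt and no reset: what is moved stays moved. The work goes in short steps, Python scripts to look and compute and a shell command to move; the robot and the scene stay as the last step left them, time stands still between calls to the robot, and variables do not carry over. Pictures are saved under pics/ and viewed, at most 10 in all, crops included, and the job is handed in when it is done.

```bash
mkdir -p pics
cat > h.py <<'E'
from station import bot
import numpy as np, cv2
def unproj(cam,u,v,d):
    i=bot.camera_info(cam);K=np.array(i["K"]);T=np.array(i["pose"])
    p=np.array([(u-K[0,2])/K[0,0]*d,(v-K[1,2])/K[1,1]*d,d,1]);return (T@p)[:3]
def cloud(cam,D):
    i=bot.camera_info(cam);K=np.array(i["K"]);T=np.array(i["pose"])
    v,u=np.mgrid[:420,:560];P=np.stack([(u-K[0,2])/K[0,0]*D,(v-K[1,2])/K[1,1]*D,D],-1)
    return P@T[:3,:3].T+T[:3,3]
E
python3 - <<'E'
from h import *
for c in ("top","side"):
    I,D=bot.camera(c);cv2.imwrite(f"pics/{c}0.png",I);np.save(f"{c}0.npy",D)
    print(c,np.array(bot.camera_info(c)["pose"]).round(3).tolist(),np.array(bot.camera_info(c)["K"]).round(1).tolist())
    for q in ("slider_center","holder","rest","latch","objective_can","petri","timer","case","latch_tip","slider_front"):
        print(q,[(np.round(r["position"],3).tolist(),round(r["confidence"],2)) for r in bot.look_for(c,q)[:2]])
s=bot.read_state();print(s["time"],s["ee_pos"],s["ee_rot"],bot.hold_point_z)
E
```

```text
top [[0.017, -0.998, 0.059, 0.475], [-0.999, -0.018, -0.026, 0.019], [0.027, -0.059, -0.998, 1.111], [0.0, 0.0, 0.0, 1.0]] [[474.8, 0.0, 284.6], [0.0, 474.8, 214.2], [0.0, 0.0, 1.0]]
slider_center [([0.61, 0.026, 0.042], 0.85)]
holder [([0.612, -0.047, 0.054], 0.66)]
rest [([0.457, -0.082, 0.032], 0.68)]
latch []
objective_can [([0.573, -0.216, 0.054], 0.56)]
petri [([0.495, 0.282, 0.014], 0.96)]
timer [([0.605, 0.313, 0.016], 0.63)]
case [([0.616, -0.315, 0.015], 0.66)]
latch_tip [([0.485, -0.066, 0.104], 0.45)]
slider_front [([0.615, 0.026, 0.042], 0.79)]
side [[-0.998, -0.028, 0.049, 0.491], [-0.055, 0.656, -0.752, 0.771], [-0.011, -0.754, -0.657, 0.742], [0.0, 0.0, 0.0, 1.0]] [[461.9, 0.0, 284.1], [0.0, 461.9, 206.7], [0.0, 0.0, 1.0]]
slider_center [([0.614, 0.024, 0.046], 0.57)]
holder [([0.605, -0.033, 0.021], 0.88)]
rest [([0.456, -0.062, 0.037], 0.84)]
latch [([0.488, -0.061, 0.073], 0.55)]
objective_can [([0.574, -0.207, 0.042], 0.67)]
petri [([0.494, 0.286, 0.013], 0.67)]
timer [([0.607, 0.323, 0.014], 0.69)]
case [([0.615, -0.309, 0.012], 0.5), ([0.489, -0.059, 0.074], 0.2)]
latch_tip [([0.49, -0.069, 0.075], 0.45)]
slider_front [([0.609, 0.024, 0.042], 0.92), ([0.606, -0.029, 0.024], 0.31)]
1.1 [0.25120108 0.59953405 0.23132324] [6.19129570e-01 3.07996971e+00 7.03312499e-05] 0.0187
```

Run:
```python
from h import *
I=cv2.imread("pics/top0.png");c=I[90:350,190:400]
cv2.imwrite("pics/topc.png",cv2.resize(c,None,fx=2.3,fy=2.3,interpolation=cv2.INTER_CUBIC))
P=cloud("top",np.load("top0.npy"));x,y,z=P[...,0],P[...,1],P[...,2]
def fit(n,m):
    u=np.argwhere(m)[:,::-1]; p=P[m][:,:2].astype(np.float32);r=cv2.minAreaRect(p)
    print(n,len(p),np.round(r[0],4),np.round(r[1],4),round(r[2],2),"z",np.median(P[m][:,2]).round(4))
a=(x>.55)&(x<.67)&(y>-.18)&(y<.12)
fit("slider",a&(z>.036)&(z<.049)&(y>-.02)&(y<.09)); fit("roof",a&(z>.05)&(z<.062)); fit("holder all",a&(z>.004)&(y>-.17))
b=(x>.38)&(x<.54)&(y>-.25)&(y<.08)
fit("rest all",b&(z>.006)&(z<.065)); fit("rest hi",b&(z>.037)&(z<.06)); fit("latch",b&(z>.085))
fit("cradfloor",b&(z>.03)&(z<.0365))
```

```text
slider 621 [0.6127 0.0359] [0.0305 0.1107] 5.48 z 0.0431
roof 749 [ 0.6217 -0.0718] [0.0466 0.0818] 5.23 z 0.0558
holder all 2345 [ 0.61   -0.0244] [0.2877 0.1195] 89.93 z 0.0427
rest all 1434 [ 0.4605 -0.083 ] [0.3289 0.1574] 87.22 z 0.0335
rest hi 413 [ 0.4603 -0.087 ] [0.0609 0.1141] 6.77 z 0.0427
latch 1022 [ 0.4864 -0.0302] [0.009  0.1005] 8.45 z 1.1115
cradfloor 406 [ 0.4622 -0.0832] [0.0512 0.1074] 7.11 z 0.0343
```

View pics/topc.png

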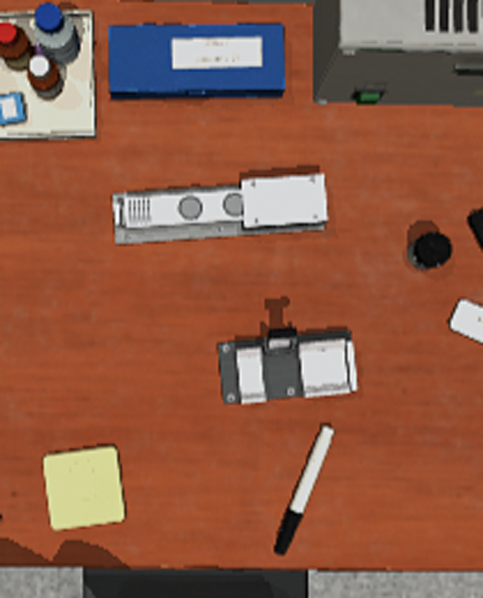

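View pics/side0.png

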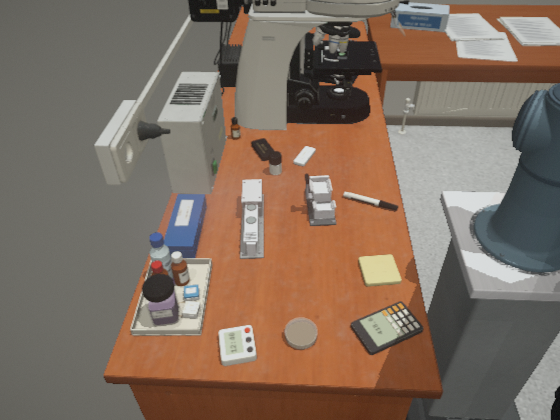

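The top view shows the holder (crop px 115–325, row 200) with the covered pocket on the right (-y) and the lip on the left. The rest is at px 220–355, row 370, with its end stop on the right and the latch upright on the upper (+x) side. The side view agrees. Both are yawed about +5 to +7°, so I move above the slider and look closer with the wrist camera.

```bash
python3 -m crank '[[0.4,0.36,-0.559,-0.03,0,0,-1.084],[0.4,0.36,-0.559,-0.03,0,0,-1.084],[0.4,0.36,-0.559,-0.03,0,0,-1.084],[0.4,0.36,-0.559,-0.03,0,0,-1.084],[0.4,0.36,-0.559,-0.03,0,0,-1.084],[0.4,0.36,-0.559,-0.03,0,0,-1.084],[0.4,0.36,-0.559,-0.03,0,0,-1.084],[0.4,0.36,-0.559,-0.03,0,0,-1.084],[0.4,0.36,-0.559,-0.03,0,0,-1.084],[0.4,0.36,-0.559,-0.03,0,0,-1.084]]'
```

```text
time: 1.93
ee_pos: [0.4774, 0.2477, 0.2128]
ee_rot: [2.122, 2.316, 0.001]
ft_force: [0.9, 0.1, 0.3]
grip_width: 0.602
gripper_force: 0.0
```

Run:
```python
from h import *
# profiles of rest & holder in their yaw frames from top depth
P=cloud("top",np.load("top0.npy"))
for n,(cx,cy),yaw in (("rest",(0.455,-0.043),7),("holder",(0.616,-0.009),5.2)):
    a=np.radians(yaw);q=(P[...,:2]-[cx,cy])@np.array([[np.cos(a),-np.sin(a)],[np.sin(a),np.cos(a)]]);z=P[...,2]
    X,Y=q[...,0],q[...,1]
    print(n,"x profile of z")
    for yr in ([(-.085,-.06),(-.008,.008)] if n=="rest" else [(-.09,-.03),(0,.06)]):
        m=(Y>yr[0])&(Y<yr[1]);print(yr,[(k,int(1000*np.median(z[m&(abs(X-k/1000)<.0015)]))) for k in range(-33,46,3) if (m&(abs(X-k/1000)<.0015)).any()])
    m=abs(X)<.008;print("y prof",[(k,int(1000*np.median(z[m&(abs(Y-k/1000)<.0015)]))) for k in range(-114,114,3) if (m&(abs(Y-k/1000)<.0015)).any()])
```

```text
rest x profile of z
(-0.085, -0.06) [(-33, 1), (-30, 42), (-27, 42), (-24, 39), (-21, 34), (-18, 35), (-15, 34), (-12, 34), (-9, 34), (-6, 34), (-3, 35), (0, 35), (3, 34), (6, 35), (9, 34), (12, 34), (15, 39), (18, 43), (21, 41), (24, 7), (27, 6), (30, 2), (33, 0), (36, 0), (39, 0), (42, 1), (45, 1)]
(-0.008, 0.008) [(-33, 3), (-30, 41), (-27, 43), (-24, 39), (-21, 35), (-18, 35), (-15, 35), (-12, 34), (-9, 35), (-6, 35), (-3, 35), (0, 35), (3, 34), (6, 34), (9, 34), (12, 34), (15, 38), (18, 43), (21, 40), (24, 7), (27, 5), (30, 6), (33, 1), (36, 1), (39, 1), (42, 0), (45, 1)]
y prof [(-114, -1), (-111, 0), (-108, 0), (-102, 45), (-99, 48), (-96, 48), (-93, 34), (-90, 34), (-87, 33), (-84, 34), (-81, 35), (-78, 35), (-75, 35), (-72, 34), (-69, 36), (-66, 33), (-63, 34), (-60, 34), (-57, 33), (-54, 34), (-51, 34), (-48, 10), (-45, 6), (-42, 5), (-39, 6), (-36, 7), (-33, 5), (-30, 7), (-27, 6), (-24, 6), (-21, 6), (-18, 6), (-15, 7), (-12, 5), (-9, 34), (-6, 34), (-3, 35), (0, 34), (3, 33), (6, 33), (9, 35), (12, 32), (15, 8), (18, 7), (21, 6), (24, 7), (27, 7), (30, 2), (33, -1), (36,
[... 867 characters left out ...]
0, 55), (-87, 56), (-84, 53), (-81, 55), (-78, 55), (-75, 56), (-72, 55), (-69, 56), (-66, 56), (-63, 56), (-60, 53), (-57, 55), (-54, 56), (-51, 54), (-48, 55), (-45, 54), (-42, 54), (-39, 55), (-36, 55), (-33, 56), (-30, 55), (-27, 56), (-24, 56), (-21, 44), (-18, 43), (-15, 42), (-12, 45), (-9, 44), (-6, 43), (-3, 41), (0, 42), (3, 43), (6, 44), (9, 41), (12, 41), (15, 42), (18, 43), (21, 44), (24, 44), (27, 43), (30, 44), (33, 43), (36, 43), (39, 42), (42, 42), (45, 43), (48, 42), (51, 44), (54, 42), (57, 42), (60, 43), (63, 43), (66, 42), (69, 43), (72, 43), (75, 42), (78, 43), (81, 42), (84, 44), (87, 43), (90, 42), (93, 41), (96, 34), (99, 42), (102, 44), (105, 7), (108, 2), (111, 0)]
```

```bash
python3 -m crank '[[0.4,0.136,-0.207,-0.09,0,0,0.006],[0.4,0.136,-0.207,-0.09,0,0,0.006],[0.4,0.136,-0.207,-0.09,0,0,0.006],[0.4,0.136,-0.207,-0.09,0,0,0.006],[0.4,0.136,-0.207,-0.09,0,0,0.006],[0.4,0.136,-0.207,-0.09,0,0,0.006],[0.4,0.136,-0.207,-0.09,0,0,0.006],[0.4,0.136,-0.207,-0.09,0,0,0.006],[0.4,0.136,-0.207,-0.09,0,0,0.006]]'
python3 - <<'E'
from h import *
i=bot.camera_info("wrist");I,D=bot.camera("wrist");cv2.imwrite("pics/w1.png",I)
print(np.round(i["pose"],3).tolist(),np.round(i["K"],1).tolist())
s=bot.read_state();print(s["ee_pos"],s["ee_rot"])
# fisheye cloud
K=np.array(i["K"]);v,u=np.mgrid[:420,:560];a=(u-K[0,2])/K[0,0];b=(v-K[1,2])/K[1,1];t=np.hypot(a,b)+1e-9
r=np.tan(t)/t;T=np.array(i["pose"]);P=np.stack([a*r*D,b*r*D,D],-1)@T[:3,:3].T+T[:3,3];np.save("w1P.npy",P)
m=(D>0)&(t<1.3)&(abs(P[...,0]-.615)<.03)&(P[...,1]>0.0)&(P[...,1]<.08)&(P[...,2]>.037)&(P[...,2]<.05)
print(m.sum());
if m.sum()>50: print(cv2.minAreaRect(P[m][:,:2].astype(np.float32)),np.median(P[m][:,2]))
E
```

```text
time: 2.68
ee_pos: [0.6124, 0.0425, 0.1223]
ee_rot: [-2.113, -2.324, 0.0]
ft_force: [-0.7, 0.6, 0.6]
grip_width: 0.599
gripper_force: 0.0
[[0.995, 0.093, 0.025, 0.606], [0.096, -0.959, -0.265, 0.11], [-0.001, 0.266, -0.964, 0.264], [0.0, 0.0, 0.0, 1.0]] [[325.2, 0.0, 273.1], [0.0, 325.2, 208.9], [0.0, 0.0, 1.0]]
[0.61229297 0.04332084 0.12277827] [-2.11165144e+00 -2.32552280e+00 -3.29164163e-04]
4372
((0.6117700338363647, 0.0400775708258152), (0.030192697420716286, 0.08284948766231537), 5.197098255157471) 0.04099886956615206
```

View pics/w1.png

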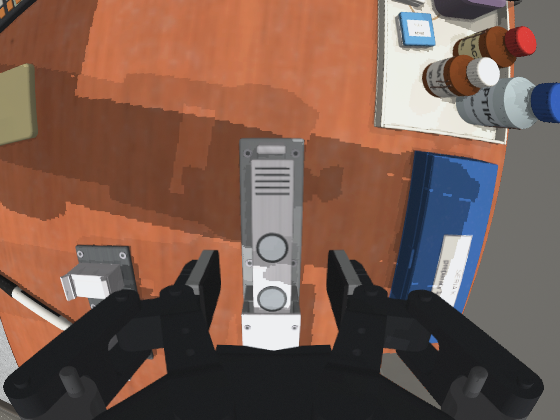

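The wrist view shows the slider centred between the fingertips (px 246–300, fingers at 219 and 328), with yaw 5.2°. Next I lower and grip.

```bash
python3 -m crank '[[0.4,0,0,-0.04,0,0,0],[0.4,0,0,-0.075,0,0,0],[0.4,0,0,-0.098,0,0,0],[0.4,0,0,-0.106,0,0,0],[0.4,0,0,-0.106,0,0,0],[1,0,0,-0.106,0,0,0],[1,0,0,-0.106,0,0,0],[1,0,0,-0.106,0,0,0],[1,0,0,-0.106,0,0,0],[1,0,0,-0.106,0,0,0]]'
```

```text
time: 3.57
ee_pos: [0.6145, 0.0428, 0.0193]
ee_rot: [2.11, 2.323, 0.005]
ft_force: [-1.2, 3.2, 7.2]
grip_width: 0.334
gripper_force: 59.6
```

```bash
python3 -m crank '[[1,0,0,0.004,0.028,0.003,0],[1,0,0.001,0.008,0.056,0.005,0],[1,0,0.001,0.0125,0.085,0.008,0],[1,0,0.001,0.0125,0.085,0.008,0],[1,0,0.001,0.0125,0.085,0.008,0],[1,0,0.001,0.0125,0.085,0.008,0]]'
python3 - <<'E'
from h import *
I,D=bot.camera("side");P=cloud("side",D);cv2.imwrite("pics/s1.png",cv2.resize(I[170:270,200:350],None,fx=4,fy=4,interpolation=cv2.INTER_CUBIC))
c=np.array([.6165,-.009]);a=np.radians(5.3);q=(P[...,:2]-c)@np.array([[np.cos(a),-np.sin(a)],[np.sin(a),np.cos(a)]])
m=abs(q[...,0])<.006
print([(k,int(1000*np.median(P[...,2][m&(abs(q[...,1]-k/1000)<.002)]))) for k in range(-30,116,4) if (m&(abs(q[...,1]-k/1000)<.002)).any()])
s=bot.read_state();print(s["ee_pos"],s["ee_rot"],s["ft_force"],s["ft_torque"],s["gripper_force"])
E
```

```text
time: 4.07
ee_pos: [0.613, 0.0433, 0.0294]
ee_rot: [-2.07, -2.28, -0.088]
ft_force: [0.5, -0.5, 0.4]
grip_width: 0.334
gripper_force: 59.2
[(-30, 317), (-26, 320), (-22, 322), (-18, 319), (-14, 320), (-10, 316), (-6, 319), (-2, 51), (2, 318), (6, 51), (10, 52), (14, 320), (18, 53), (22, 53), (26, 52), (30, 53), (34, 52), (38, 53), (42, 53), (46, 52), (50, 53), (54, 123), (58, 114), (62, 54), (66, 203), (70, 219), (74, 199), (78, 176), (82, 330), (86, 329), (90, 311), (94, 275), (98, 285), (102, 26), (106, 3), (110, 1), (114, 1)]
[0.61290571 0.04335604 0.02927759] [-2.0694461  -2.27972887 -0.08818892] [0.43046868 0.1286643  0.82446418] [-0.3628754  -0.07784775  0.05446271] 59.20262038707733
```

View pics/s1.png

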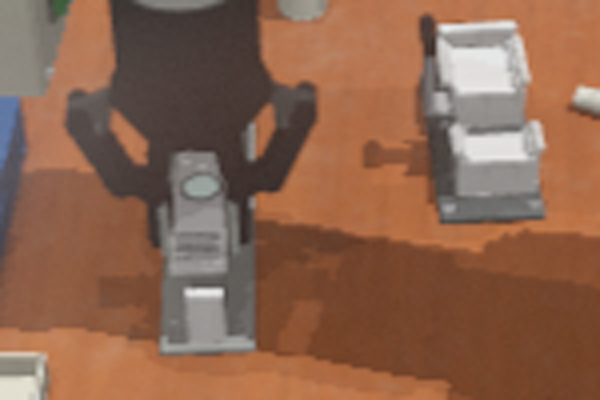

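The front end is up clear of the lip (crop px 200,270 against the lip at 205,290), and the forces are near zero. Next I draw it out along its tilt.

```bash
python3 -m crank '[[1,-0.001,0.010,0.0006,0,0,0],[1,-0.003,0.030,0.0018,0,0,0],[1,-0.005,0.050,0.003,0,0,0],[1,-0.0065,0.070,0.0042,0,0,0],[1,-0.0083,0.090,0.0055,0,0,0],[1,-0.0092,0.100,0.006,0,0,0],[1,-0.0092,0.100,0.006,0,0,0],[1,-0.0092,0.100,0.006,0,0,0]]'
python3 - <<'E'
from h import *
I,D=bot.camera("side");P=cloud("side",D);cv2.imwrite("pics/s2.png",cv2.resize(I[150:300,180:360],None,fx=4,fy=4,interpolation=cv2.INTER_CUBIC))
s=bot.read_state();print(s["ee_pos"],s["ee_rot"],s["ft_force"],s["gripper_force"])
c=np.array([.6165,-.009]);a=np.radians(5.3);q=(P[...,:2]-c)@np.array([[np.cos(a),-np.sin(a)],[np.sin(a),np.cos(a)]])
m=(abs(q[...,0])<.008)&(P[...,2]>.045)&(P[...,2]<.08)
print([(k,round(1000*np.median(P[...,2][m&(abs(q[...,1]-k/1000)<.002)]),1)) for k in range(-30,230,5) if (m&(abs(q[...,1]-k/1000)<.002)).any()])
E
```

```text
time: 4.78
ee_pos: [0.6029, 0.144, 0.0346]
ee_rot: [-2.067, -2.279, -0.087]
ft_force: [-0.5, 0.5, -0.9]
grip_width: 0.331
gripper_force: 59.0
[0.60309688 0.14333094 0.0346435 ] [-2.06873479 -2.27775649 -0.08756279] [ 0.99916058 -0.22359411  0.05599586] 59.04828071594238
[(100, np.float64(53.7)), (105, np.float64(54.8)), (110, np.float64(54.5)), (115, np.float64(55.0)), (120, np.float64(56.3)), (125, np.float64(56.7)), (130, np.float64(57.7)), (135, np.float64(57.8)), (140, np.float64(57.2)), (145, np.float64(57.6)), (150, np.float64(58.3)), (155, np.float64(58.4)), (160, np.float64(59.3)), (165, np.float64(59.4)), (170, np.float64(60.4)), (175, np.float64(61.2)), (180, np.float64(61.7)), (185, np.float64(61.7)), (190, np.float64(59.3)), (195, np.float64(60.9))]
```

View pics/s2.png

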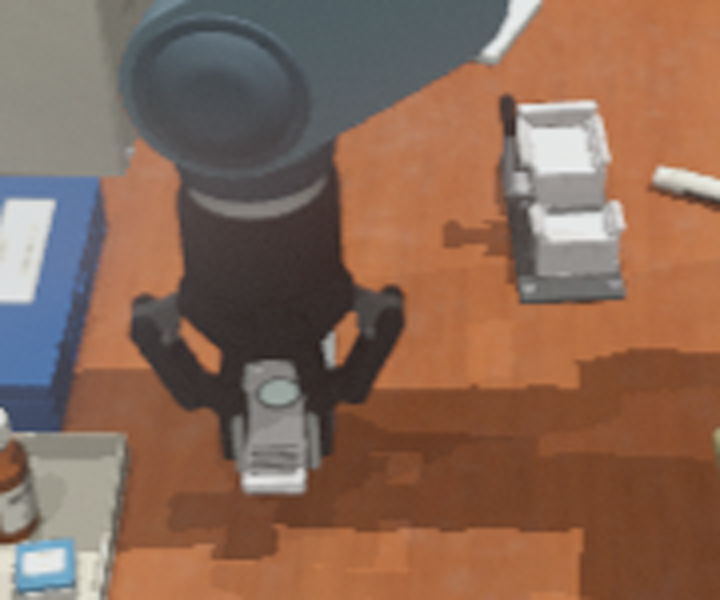

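The slider is out (front at px 275,485, clear of the holder). Next I lift, level, yaw by 1.5° and carry it over the rest.

```bash
python3 -m crank '[[1,0,0,0.035,-0.03,-0.003,0.01],[1,0,0,0.07,-0.06,-0.006,0.02],[1,-0.01,-0.008,0.095,-0.085,-0.008,0.026],[1,-0.045,-0.035,0.095,-0.085,-0.008,0.026],[1,-0.075,-0.06,0.095,-0.085,-0.008,0.026],[1,-0.105,-0.083,0.095,-0.085,-0.008,0.026],[1,-0.135,-0.107,0.095,-0.085,-0.008,0.026],[1,-0.16,-0.1265,0.095,-0.085,-0.008,0.026],[1,-0.16,-0.1265,0.095,-0.085,-0.008,0.026],[1,-0.16,-0.1265,0.095,-0.085,-0.008,0.026]]'
python3 - <<'E'
from h import *
I,D=bot.camera("side");P=cloud("side",D);cv2.imwrite("pics/s3.png",cv2.resize(I[130:260,240:420],None,fx=4,fy=4,interpolation=cv2.INTER_CUBIC))
s=bot.read_state();print(s["ee_pos"],s["ee_rot"],s["ft_force"],s["gripper_force"])
from scipy.spatial.transform import Rotation as R
M=R.from_rotvec(s["ee_rot"]).as_matrix();print("toolz",M[:,2].round(4),"yaw",np.degrees(np.arctan2(M[1,1],M[0,1])))
c=np.array([.4502,-.0436]);a=np.radians(7);q=(P[...,:2]-c)@np.array([[np.cos(a),-np.sin(a)],[np.sin(a),np.cos(a)]])
z=P[...,2];m=(abs(q[...,0])<.03)&(q[...,1]>.06)&(q[...,1]<.13)&(z>.13)&(z<.17)
p=np.c_[q[m],z[m]];ok=abs(p[:,2]-np.median(p[:,2]))<.004;p=p[ok]
print(len(p),"slider top rect in rest frame",cv2.minAreaRect(p[:,:2].astype(np.float32)),"zfit y,1",np.polyfit(p[:,1],p[:,2],1),"ymax",np.percentile(p[:,1],98),"x",np.percentile(p[:,0],[2,98]))
E
```

```text
time: 5.67
ee_pos: [0.4425, 0.0157, 0.1299]
ee_rot: [-2.086, -2.348, 0.001]
ft_force: [-0.8, -0.3, -0.3]
grip_width: 0.335
gripper_force: 59.6
[0.44355755 0.01613903 0.13031481] [ 2.08463740e+00  2.35007983e+00 -2.20230447e-04] [ 0.32251451 -0.22593    -0.49260557] 59.572994112968445
toolz [ 0.e+00 -2.e-04 -1.e+00] yaw 6.850767182423217
241 slider top rect in rest frame ((0.0007235351949930191, 0.081192247569561), (0.04220867156982422, 0.05396927148103714), 85.23214721679688) zfit y,1 [-0.02292309  0.15527614] ymax 0.10120281183317438 x [-0.02359489  0.0243031 ]
```

View pics/s3.png

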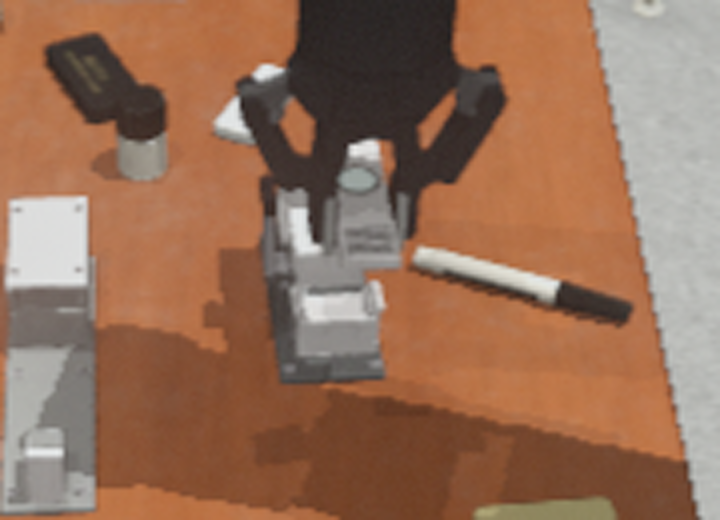

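The slider hangs above the rest, clear of the upright latch at px (270,200), with its front end about 7 mm short of home. Next I lower it.

```bash
python3 -m crank '[[1,-0.0007,0,-0.035,0,0,0],[1,-0.0007,0,-0.065,0,0,0],[1,-0.0007,0,-0.09,0,0,0],[1,-0.0007,0,-0.102,0,0,0],[1,-0.0007,0,-0.107,0,0,0],[1,-0.0007,0,-0.110,0,0,0],[1,-0.0007,0,-0.110,0,0,0],[1,-0.0007,0,-0.110,0,0,0]]'
```

```text
time: 6.38
ee_pos: [0.4439, 0.017, 0.0209]
ee_rot: [2.081, 2.352, 0.0]
ft_force: [-0.4, 0.7, -1.1]
grip_width: 0.338
gripper_force: 59.6
```

```bash
python3 -m crank '[[1,0.0003,-0.002,-0.001,0,0,0],[1,0.0006,-0.004,-0.001,0,0,0],[1,0.0008,-0.006,-0.001,0,0,0],[1,0.0009,-0.007,-0.001,0,0,0],[1,0.0009,-0.007,-0.001,0,0,0]]'; python3 -m crank '[[1,0.0001,-0.001,0,0,0,0],[1,0.0002,-0.002,0,0,0,0],[1,0.0002,-0.002,0,0,0,0]]'
```

```text
time: 6.8
ee_pos: [0.4437, 0.0106, 0.0193]
ee_rot: [-2.081, -2.351, -0.001]
ft_force: [-0.9, 5.8, 1.3]
grip_width: 0.34
gripper_force: 59.7
time: 7.05
ee_pos: [0.4435, 0.0106, 0.0193]
ee_rot: [-2.08, -2.348, -0.005]
ft_force: [-0.7, 16.6, 3.9]
grip_width: 0.338
gripper_force: 59.9
```

Tail is against the stop (16 N). I ease off, open the gripper and lift a little.

```bash
python3 -m crank '[[1,-0.0002,0.0015,-0.0005,0,0,0],[1,-0.0002,0.0015,-0.0005,0,0,0],[0.4,-0.0002,0.0015,-0.0005,0,0,0],[0.4,-0.0002,0.0015,-0.0005,0,0,0],[0.4,-0.0002,0.0015,-0.0005,0,0,0],[0.4,-0.0002,0.0015,0.03,0,0,0],[0.4,-0.0002,0.0015,0.07,0,0,0],[0.4,-0.0002,0.0015,0.11,0,0,0],[0.4,-0.0002,0.0015,0.11,0,0,0]]'
python3 - <<'E'
from h import *
s=bot.read_state();print(s["ee_pos"],s["ee_rot"],s["grip_width"])
for cam in ("top","side"):
    I,D=bot.camera(cam);P=cloud(cam,D)
    if cam=="side": cv2.imwrite("pics/s4.png",cv2.resize(I[130:260,240:420],None,fx=4,fy=4,interpolation=cv2.INTER_CUBIC))
    c=np.array([.4502,-.0436]);a=np.radians(7);q=(P[...,:2]-c)@np.array([[np.cos(a),-np.sin(a)],[np.sin(a),np.cos(a)]]);z=P[...,2]
    m=(abs(q[...,0])<.03)&(q[...,1]>.02)&(q[...,1]<.13)&(z>.032)&(z<.052)
    p=np.c_[q[m],z[m]]
    if len(p)>30: print(cam,len(p),cv2.minAreaRect(p[:,:2].astype(np.float32)),"ymax",np.percentile(p[:,1],98),np.polyfit(p[:,1],p[:,2],1))
    m=abs(q[...,0])<.008
    print([(k,int(1000*np.median(z[m&(abs(q[...,1]-k/1000)<.002)]))) for k in range(-105,110,5) if (m&(abs(q[...,1]-k/1000)<.002)).any()])
E
```

```text
time: 7.8
ee_pos: [0.449, 0.0081, 0.1372]
ee_rot: [2.073, 2.343, 0.01]
ft_force: [1.0, -0.5, 0.7]
grip_width: 0.603
gripper_force: 0.0
[0.44897383 0.00810219 0.1371545 ] [2.07329772 2.34275128 0.00988595] 0.6030440039625989
[(-100, 48), (-95, 46), (-90, 43), (-85, 43), (-80, 42), (-75, 43), (-70, 41), (-65, 43), (-60, 42), (-55, 43), (-50, 42), (-15, 404), (-10, 414), (-5, 427), (0, 431), (5, 431), (10, 431), (15, 428), (20, 430), (25, 430), (30, 430), (35, 431), (40, 431), (45, 430), (50, 430), (55, 430), (60, 431), (65, 430), (70, 430), (75, 429), (80, 429), (85, 429), (90, 428), (95, 425), (100, 444), (105, 447)]
side 347 ((0.00017433147877454758, 0.05882882699370384), (0.07722207903862, 0.03023740090429783), 88.70040130615234) ymax 0.09531102233124415 [-0.02775456  0.04443712]
[(-100, 47), (-95, 44), (-90, 44), (-85, 43), (-80, 43), (-75, 44), (-70, 45), (-65, 43), (-60, 44), (-55, 44), (-50, 44), (-45, 43), (-40, 42), (-35, 44), (-30, 43), (-25, 43), (-20, 44), (-15, 43), (-10, 44), (-5, 42), (0, 44), (5, 420), (10, 426), (15, 43), (20, 425), (25, 425), (30, 425), (35, 45), (40, 46), (45, 44), (50, 427), (55, 44), (60, 217), (65, 230), (70, 42), (75, 21), (80, 43), (85, 311), (90, 291), (95, 37), (100, 2), (105, 2)]
```

View pics/s4.png

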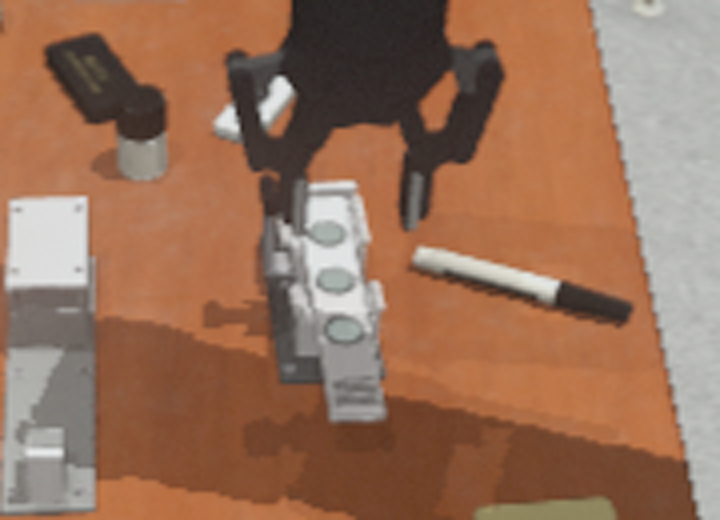

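The slider is home: top flat at about 43 mm, front at rest y = 95 mm, sideways offset under 1 mm, and the latch upright at px (270,190). Next I shut the fingers and go behind the paddle.

```bash
python3 -m crank '[[1,0,0,0.025,0,0,0],[1,0.03,-0.025,0.025,0,0,0],[1,0.055,-0.05,0.025,0,0,0],[1,0.08,-0.072,0.025,0,0,0],[1,0.08,-0.072,0.01,0,0,0],[1,0.08,-0.072,-0.02,0,0,0],[1,0.08,-0.072,-0.047,0,0,0],[1,0.08,-0.072,-0.047,0,0,0],[1,0.08,-0.072,-0.047,0,0,0],[1,0.08,-0.072,-0.047,0,0,0]]'
python3 - <<'E'
from h import *
s=bot.read_state();print(s["ee_pos"],s["ee_rot"],s["grip_width"])
I,D=bot.camera("side");P=cloud("side",D);cv2.imwrite("pics/s5.png",cv2.resize(I[130:260,220:400],None,fx=4,fy=4,interpolation=cv2.INTER_CUBIC))
E
```

```text
time: 8.73
ee_pos: [0.5237, -0.0625, 0.0823]
ee_rot: [-2.081, -2.352, 0.001]
ft_force: [-0.2, -0.3, 0.3]
grip_width: 0.0
gripper_force: 0.0
[ 0.52369852 -0.06253374  0.08228076] [-2.08138019e+00 -2.35210220e+00  1.48413736e-03] 0.0003233901933890247
```

View pics/s5.png

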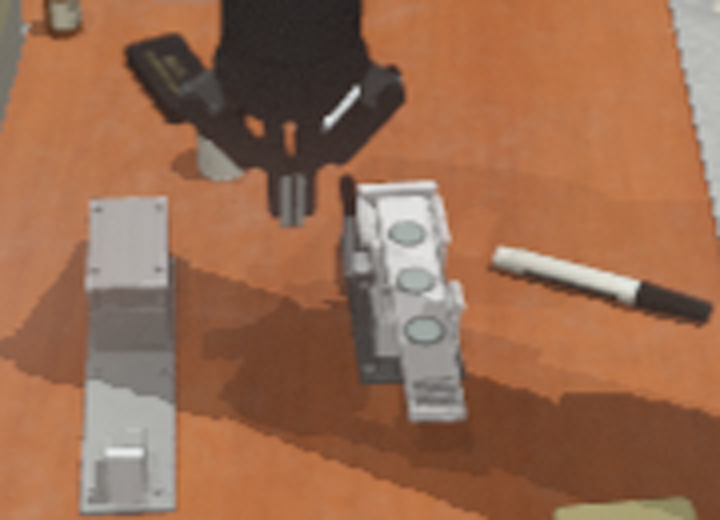

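The shut fingers (px 290,200) stand beside the upright latch (px 350,200) on its outer side. Next I swing it over along its arc.

```bash
python3 -m crank '[[1,-0.009,-0.001,0.002,0,0,0],[1,-0.018,-0.002,0.005,0,0,0],[1,-0.028,-0.0035,0.008,0,0,0],[1,-0.037,-0.0045,0.0085,0,0,0],[1,-0.047,-0.006,0.006,0,0,0],[1,-0.056,-0.007,0.002,0,0,0],[1,-0.062,-0.0075,-0.003,0,0,0],[1,-0.068,-0.0085,-0.009,0,0,0],[1,-0.068,-0.0085,-0.009,0,0,0]]'; python3 -m crank '[[1,-0.004,-0.0005,-0.005,0,0,0],[1,-0.007,-0.001,-0.011,0,0,0],[1,-0.009,-0.001,-0.016,0,0,0],[1,-0.011,-0.0015,-0.020,0,0,0],[1,-0.011,-0.0015,-0.021,0,0,0],[1,-0.011,-0.0015,-0.021,0,0,0]]'
```

```text
time: 9.53
ee_pos: [0.4532, -0.0705, 0.0712]
ee_rot: [-2.08, -2.349, 0.004]
ft_force: [-0.8, -0.4, -0.2]
grip_width: -0.0
gripper_force: 0.0
time: 10.03
ee_pos: [0.4442, -0.0723, 0.0515]
ee_rot: [-2.081, -2.351, 0.002]
ft_force: [0.3, -0.1, 0.3]
grip_width: 0.0
gripper_force: 0.0
```

```bash
python3 -m crank '[[1,0,0,-0.002,0,0,0],[1,0,0,-0.003,0,0,0],[1,0,0,-0.003,0,0,0]]'
python3 - <<'E'
from h import *
for cam in ("top","side"):
    I,D=bot.camera(cam);P=cloud(cam,D)
    if cam=="side": cv2.imwrite("pics/s6.png",cv2.resize(I[130:260,240:420],None,fx=4,fy=4,interpolation=cv2.INTER_CUBIC))
E
```

```text
time: 10.28
ee_pos: [0.4448, -0.0725, 0.0507]
ee_rot: [-2.08, -2.352, 0.003]
ft_force: [-6.8, 1.7, 16.5]
grip_width: -0.002
gripper_force: 8.6
```

View pics/s6.png

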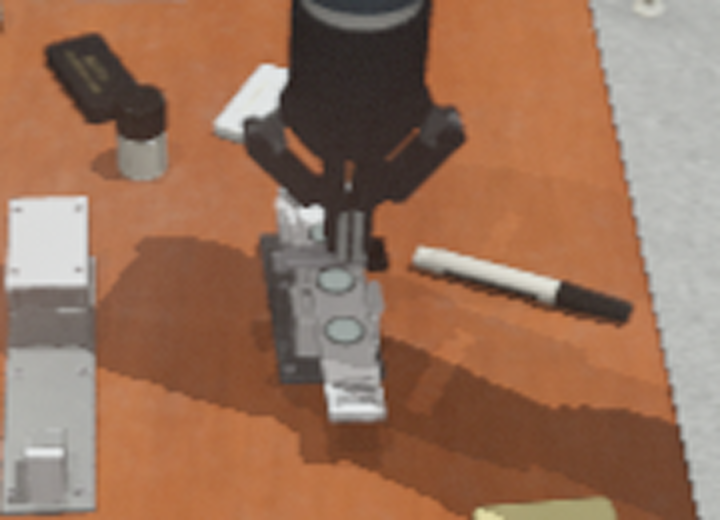

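The latch lies level over the slider with the black paddle at px (375,250), and 16 N of resistance means it is at its stop. I lift off and check.

```bash
python3 -m crank '[[1,0,0,0.01,0,0,0],[1,0,0,0.05,0,0,0],[1,0,0,0.09,0,0,0],[1,0,0.04,0.12,0,0,0],[1,0,0.08,0.15,0,0,0],[1,0,0.12,0.15,0,0,0],[1,0,0.16,0.15,0,0,0],[1,0,0.2,0.15,0,0,0],[1,0,0.24,0.15,0,0,0],[1,0,0.24,0.15,0,0,0]]'
python3 - <<'E'
from h import *
for cam in ("top","side"):
    I,D=bot.camera(cam);P=cloud(cam,D)
    c=np.array([.4502,-.0436]);a=np.radians(7);q=(P[...,:2]-c)@np.array([[np.cos(a),-np.sin(a)],[np.sin(a),np.cos(a)]]);z=P[...,2];X,Y=q[...,0],q[...,1]
    g=lambda m:int(1000*np.median(z[m])) if m.any() else None
    print(cam,"arm x prof",[(k,g((abs(Y+.03)<.006)&(abs(X-k/1000)<.002))) for k in range(-40,48,4)])
    print("slider y prof",[(k,g((abs(X)<.008)&(abs(Y-k/1000)<.002))) for k in range(-105,105,7)])
    m=(abs(X)<.03)&(Y>.02)&(Y<.13)&(z>.034)&(z<.052);print(cv2.minAreaRect(q[m].astype(np.float32)),np.percentile(Y[m],99.5))
E
```

```text
time: 11.22
ee_pos: [0.444, 0.1725, 0.1997]
ee_rot: [-2.074, -2.358, -0.003]
ft_force: [0.1, -0.5, -0.9]
grip_width: -0.003
gripper_force: 0.0
top arm x prof [(-40, 0), (-36, 0), (-32, 50), (-28, 52), (-24, 52), (-20, 51), (-16, 51), (-12, 52), (-8, 51), (-4, 51), (0, 50), (4, 51), (8, 50), (12, 50), (16, 52), (20, 49), (24, 52), (28, 50), (32, 47), (36, 3), (40, 0), (44, 1)]
slider y prof [(-105, None), (-98, 49), (-91, 42), (-84, 42), (-77, 42), (-70, 43), (-63, 43), (-56, 43), (-49, 42), (-42, 42), (-35, 51), (-28, 51), (-21, 44), (-14, 44), (-7, 42), (0, 41), (7, 42), (14, 41), (21, 43), (28, 42), (35, 41), (42, 43), (49, 42), (56, 43), (63, 43), (70, 43), (77, 41), (84, 42), (91, 42), (98, 0)]
((0.0010494505986571312, 0.05804789811372757), (0.07558339834213257, 0.03002331778407097), 88.8067398071289) 0.09557750557952986
side arm x prof [(-40, None), (-36, None), (-32, None), (-28, None), (-24, None), (-20, None), (-16, None), (-12, None), (-8, None), (-4, None), (0, None), (4, None), (8, None), (12, None), (16, None), (20, None), (24, None), (28, 47), (32, 47), (36, 0), (40, 0), (44, 2)]
slider y prof [(-105, None), (-98, 44), (-91, 42), (-84, 43), (-77, 43), (-70, 43), (-63, 44), (-56, 43), (-49, None), (-42, None), (-35, None), (-28, None), (-21, None), (-14, None), (-7, 44), (0, 43), (7, 42), (14, 43), (21, 44), (28, 43), (35, 42), (42, 42), (49, 42), (56, 42), (63, 2), (70, 2), (77, 40), (84, 22), (91, 41), (98, 1)]
((0.00026744604110717773, 0.05896066129207611), (0.07530614733695984, 0.029974844306707382), 88.68590545654297) 0.09635028601654991
```

The arm is level along its length (50–52 mm), and the slider is flat and against the stop. I hand it in.

```bash
python3 -c "
from station import bot
print(bot.job_done())"
```

```text
the job is handed in; nothing more can be done
None
```

I drew the slider out, laid it in the rest with its tail against the end stop, and closed the latch level over it; I handed the job in at about 11.3 s of the 54 s, and no verdict was shown.

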